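Find the stamped parts crate and push it to the dispatch line

TASK

Hook your fingertips behind the far wall of each of the two blue parts crates and tip it over towards the robot, so that it lies on its robot-side wall with its underside facing the far side of the table. When both are over, find the one with the white round stamp on its underside and push it along the table until it sits centred across the yellow dispatch line, leaving it lying on the same wall and the other crate where it was tipped. Do not grip or lift the crates, and leave the T-bolt, the clamp arm and the two parallels alone.

Things in the scene. Friction and masses are not known exactly. Their poses are not given: they have to be found in the camera images.
- crate_a: blue open-topped plastic parts crate, 80 deep (x) x 150 wide (y) x 100 high, upright at first. Walls and floor 4 mm; a darker rim band, 14 mm high, stands 3 mm proud round the top; underside recessed 4 mm in a skirt. About 0.3 kg (varies), centre of mass 40 mm up. Origin: centre of the underside; z out of the open top, x away from the robot (within 0.35 rad)
- crate_b: second crate, the same in size, axes and look as crate_a; they change places at random, one left and one right of the line. Pulled towards the robot near the top of its far wall, a crate tips rather than slides, balances at about 45 deg, then falls over by itself; lying, it is 80 mm high and 100 deep
- stamp (a point): centre of the stamp, a white ring 60 mm across with a white dot inside, printed in the middle of the underside of one of the two crates (3 mm above the skirt's foot), hidden until that crate is tipped; the other crate's underside is plain blue
- edge_a (a point): middle of the lower robot-side edge of crate_a (40 mm from its origin along -x, at underside height): the edge it tips about, which stays on the table
- edge_b (a point): middle of the lower robot-side edge of crate_b (40 mm from its origin along -x, at underside height): the edge it tips about, which stays on the table
- mid_a (a point): centre of the outer face of the robot-side wall of crate_a (40 mm along its -x, 50 mm up); once the crate lies on that wall, the centre of its footprint
- mid_b (a point): centre of the outer face of the robot-side wall of crate_b (40 mm along its -x, 50 mm up); once the crate lies on that wall, the centre of its footprint
- dispatch_line: straight line of yellow tape stuck flat on the table between the two crates, 400 mm long (along its x, roughly away from the robot) and 30 mm wide (along its y). Origin: its centre, at table height
- t_bolt: rusty T-bolt standing on its T head (22 x 36 mm foot, 82 mm high, 12 mm shank), to one side outside the crates. Origin: centre of its foot
- clamp_arm: green swing clamp arm lying flat, 115 mm long, up to 38 mm wide, 24 mm high with a 40 mm high steel screw at one end, to the other side outside the crates. Origin: under the middle of its length; length along its x
- parallel_1: black oxide parallel bar on edge, 10 x 120 x 22 mm high, length along its y, beyond the far end of the line. Origin: centre of its underside
- parallel_2: the second, identical parallel, just beyond the first
There are look-alikes about, which are no part of the job. What is shaped like the crate_a but green or turquoise is not meant.

How it is judged:
By the outcome, as a careful person would: the job done as asked, in the order asked, and still so for the second after the job is handed in, with the robot touching nothing.
It also fails if it takes over 67 s, if anything falls off the work surface, if the arm or the gripper's body presses on something with over 40 N, if the wrist force passes 120 N, or if a joint passes its speed limit or range.

ROBOT

A 6-joint arm with a two-finger parallel gripper is mounted at the origin on the work surface. World frame = base frame: x ahead of the robot, y to its left, z up, the work surface at z = 0. Lengths are in mm, angles in rad, forces in N, time in s.
With the tool pointing down it reaches from about 350 to 875 mm from the base axis. Payload 4.2 kg.
Tool frame: the origin (TCP) lies midway between the tips of the shut fingers; the grasp point (between the pads) lies 19 mm behind it; z points along the fingers, y is the line along which they close (so a half turn about z gives the same grasp; the last joint's range is limited). The gripper opens to 85 mm and grips with 20 to 120 N. Pads are 22 mm wide; open, the fingers measure 114 mm over their backs; the gripper's body (76 mm by 85 mm) begins 54 mm behind the grasp point. The pads swing forward as they close: fully open they stand 13 mm farther back than shut.
Start: joints at [-0.862, 0.385, 0.008, 0, -1.194, -0.259], TCP at [271.753, -562.805, 231.312] pointing down, gripper open.
Joint ranges: [-3.14, 3.14], [-1.21, 2.06], [-1.07, 1.41], [-3.16, 2.05], [-2.99, -0.16], [-3.1, 3.1]. Speed limits (rad/s): [2.79, 2.79, 3.14, 3.14, 3.14, 3.14].

INTERFACE

Orientations are given as a unit quaternion [x, y, z, w].
In Python, from bench import arm gives the robot as it stands.
- The arm moves only by the tool send_rows, never from a script. Its argument "targets" is a list of rows, each an object of numbers: "gripper": the gripper command: -1 is fully open, 1 is shut, values between are in proportion; "x", "y", "z": the shift along the tool's x, y, z in cm; "ax", "ay", "az": the turn, a rotation vector about the tool's x, y, z in degrees. A call has 1 to 5 rows; each row shifts and turns the commanded pose from where the row before left it, along the tool's axes as they then stand; what a row does not reach is not made up. A row lasts 1/12 s, in which the tool goes at most 41.7 mm and 7.16 degrees, less where a joint would pass 70% of its speed; a pose out of reach is approached as far as the arm can. A call is refused whole if a number of a shift passes 4.17 or a number of a turn 7.16, either way. A call with a gripper value outside its range is refused whole. The fingers move at their own pace and stop on an object; the grip force is fixed at half the most. Time passes only in rows, so rows that do not move let the fingers close. It gives the time, the measured TCP pose, the force, the opening and the grip force at its end, in the units of the state.
- arm.read_state(): the state, without advancing time (a new reading comes with each control period).
- arm.get_image(name): name is "scene" or "top" or "wrist"; returns (picture, depth): 384x512x3 uint8, red, green, blue; 384x512 float32, mm along the optical axis (not along the pixel's ray), 0 where there is no reading.
- arm.camera_model(name): a dict with "fx", "fy", "cx", "cy" (pixels), "cam_to_world" (4x4, takes a point from camera to world coordinates). Camera axes: x right, y down, z forward; pixel columns grow to the right and rows downward; lengths in mm; the calibration is good to about 2 mm. A picture is of the moment at which its call begins: read the wrist's pose just before it. camera_model takes no time and is no camera call; for the wrist camera it gives the pose at the moment of the call.
- arm.job_done(): hands the job in; it is judged then, once.
Trained networks look in the newest picture that a camera, given by its name, has taken for a name from the list of things; names that differ only in an ending like _2 or _b are one class to them, and where a whole thing is asked for, a point or a joint stands for the part that bears it (a point fixed in the world has none). Each returns a list of dicts, best first, with "score" (0 to 1); they miss things now and then, are a little off and sometimes report something else, mostly with a low value. They report only what shows in the picture. A call takes as long as a camera call. They do not tell look-alikes from the thing itself.
- arm.boxes_of(camera, thing): "rect" ([left, top, width, height] in pixels, round what is visible of it).
The state is a dict: "clock": time; "joints": joint angles; "joint_vel": joint speeds; "joint_efforts": joint torques, N m; "position": TCP position; "ee_rot": TCP orientation; "contact_force": force on the tool from outside, world axes, zero at the start; "wrist_torque": the same for the moment, N m; "gripper_width": finger opening in mm; "grasp_force": force on a finger pad.
Only numpy, scipy, OpenCV 4.12 (cv2) and the standard library are available. Lean on these libraries where they do the work, as an engineer would, in place of code of your own. Each camera call takes 0.05 s, during which the arm holds its last target. There are 200 camera calls.

## Working session

There is one attempt and no reset: what is moved stays moved. The work goes in short steps, Python scripts to look and compute and a tool call to move; the robot and the scene stay as the last step left them, time stands still between calls to the robot, and variables do not carry over. Pictures are saved under pics/ and viewed, at most 10 in all, crops included, and the job is handed in when it is done.

Besides the shell and the picture viewer there is one more tool, called in YAML: its name, and indented under it one key for each argument. send_rows: Moves the arm, as the interface text tells. Its arguments: {"type":"object","properties":{"targets":{"type":"array"}},"required":["targets"]}

```bash
mkdir -p pics; ls; cat > h.py <<'E'
import numpy as np, cv2
from bench import arm
def pts(name):
    img,d=arm.get_image(name); m=arm.camera_model(name)
    v,u=np.mgrid[:384,:512]
    P=np.stack([(u-m['cx'])/m['fx']*d,(v-m['cy'])/m['fy']*d,d,np.ones_like(d)],-1)@np.array(m['cam_to_world']).T
    P=P[...,:3]; P[d==0]=np.nan
    return img,P
def save(img,n): cv2.imwrite('pics/'+n,cv2.cvtColor(img,cv2.COLOR_RGB2BGR))
E
python3 - <<'E'
from h import *
for c in('top','scene'):
    img,P=pts(c); 
    np.save(c+'.npy',P); save(img,c+'0.png')
    for t in('crate_a','dispatch_line','t_bolt','clamp_arm','parallel_1'):
        for b in arm.boxes_of(c,t):
            l,tp,w,h=b['rect']; print(c,t,round(b['score'],2),np.round(b['rect']),np.round(P[int(min(383,tp+h/2)),int(min(511,l+w/2))]))
s=arm.read_state(); print(s['clock'],s['position'],s['ee_rot'],s['gripper_width'])
a=cv2.imread('pics/top0.png');b=cv2.imread('pics/scene0.png')
cv2.imwrite('pics/both.png',cv2.resize(np.vstack([a,b]),None,fx=0.78,fy=0.78))
E
```

```text
pics
top crate_a 0.8 [107. 174.  62.  50.] [557. 428.   8.]
top crate_a 0.78 [171. 184.  52.  33.] [574. 219.   5.]
top crate_a 0.57 [287. 195.  54.  36.] [ 566. -193.    8.]
top dispatch_line 0.97 [266. 173.   6. 114.] [492. -42.   6.]
top t_bolt 0.59 [390. 246.  15.  11.] [ 459. -476.   25.]
top t_bolt 0.48 [291. 193.  52.  36.] [ 577. -203.    7.]
top clamp_arm 0.82 [ 94. 231.  13.  29.] [385. 525.  19.]
top parallel_1 0.52 [248. 156.  35.   8.] [736.  -6.  26.]
top parallel_1 0.49 [259. 143.  31.  16.] [774. -35.  31.]
scene crate_a 0.87 [304. 122.  52.  43.] [577. 375.  80.]
scene crate_a 0.84 [164. 191.  62.  62.] [ 595. -216.   99.]
scene crate_a 0.8 [325. 155.  61.  46.] [773. 273.  99.]
scene crate_a 0.69 [270. 140.  44.  55.] [522. 250.   7.]
scene dispatch_line 0.95 [187. 175.  85.  62.] [517. -36.  -4.]
scene t_bolt 0.6 [ 90. 249.  13.  22.] [ 464. -470.   21.]
scene clamp_arm 0.42 [306. 112.  19.  16.] [351. 556.   2.]
scene parallel_1 0.8 [268. 236.  34.  20.] [783. -40.  22.]
scene parallel_1 0.48 [269. 226.  27.  20.] [740. -10.   8.]
0.6 [ 271.7747489  -562.77821194  231.33191794] [-2.23048193e-01  9.74807419e-01  1.09746826e-06  5.18792137e-06] 85.64088115914076
```

View pics/both.png

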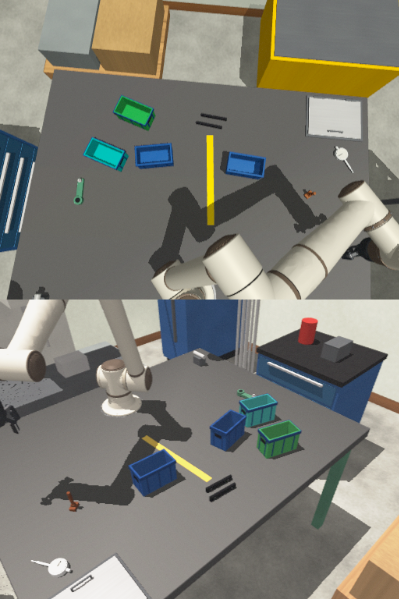

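```bash
python3 - <<'E'
from h import *
P=np.load('top.npy'); img=cv2.imread('pics/top0.png'); hsv=cv2.cvtColor(img,cv2.COLOR_BGR2HSV)
# tall things: rim tops
m=((P[...,2]>85)&(P[...,2]<115)&(P[...,0]>250)).astype(np.uint8)
n,l,st,ce=cv2.connectedComponentsWithStats(cv2.dilate(m,np.ones((3,3))))
for i in range(1,n):
    k=(l==i)&(m>0)
    if k.sum()<15: continue
    q=P[k]; r=cv2.minAreaRect(q[:,:2].astype(np.float32)); print(st[i],'N',k.sum(),np.round(r[0]),np.round(r[1]),round(r[2],1),'z',np.round(np.median(q[:,2])),'hsv',np.median(hsv[k],0))
y=cv2.inRange(hsv,(22,90,90),(36,255,255))>0
k=y&(P[...,2]<15)&(P[...,0]>200); 
n,l,st,ce=cv2.connectedComponentsWithStats(k.astype(np.uint8))
i=1+np.argmax(st[1:,4]); r=cv2.minAreaRect(P[l==i][:,:2].astype(np.float32)); print('line',r,P[l==i].mean(0))
E
```

```text
[144 121  54  43 747] N 406 [748. 319.] [160.  88.] 72.5 z 99.0 hsv [ 79. 198. 132.]
[105 175  57  44 749] N 390 [548. 415.] [159.  86.] 72.5 z 100.0 hsv [ 91. 255. 156.]
[171 183  52  32 694] N 392 [563. 207.] [ 88. 157.] 10.8 z 100.0 hsv [106. 196. 149.]
[289 194  53  36 710] N 389 [ 557. -185.] [156.  87.] 85.9 z 99.0 hsv [106. 185. 156.]
line ((1346.78466796875, -553.3993530273438), (956.9742431640625, 487.9865417480469), 50.56142044067383) [1276.30760785 -620.77187005 -382.32486968]
```

The top view shows two blue crates at about (197,199) and (314,212) px. The look-alikes are turquoise at (134,198) and green at (171,142). The yellow line runs at column 269, the parallels are at about (268,155), the T-bolt at (397,250) and the clamp arm at (100,245). I choose the two blue crates on either side of the line and will fit their poses, checking them in a close crop.

```bash
cat >> h.py <<'E'
def fitrect(q,L,W,ring=7):
    # q Nx2 points on ring (outer L along u(x) by W along y)
    from scipy.optimize import minimize
    c0=np.array(cv2.minAreaRect(q.astype(np.float32))[0])
    def cost(p):
        c,s=np.cos(p[2]),np.sin(p[2]); d=q-p[:2]
        a=np.abs(d@[c,s]);b=np.abs(d@[-s,c])
        o=np.maximum(a-L/2,b-W/2)
        return np.minimum(np.abs(o+ring/2),15).mean()
    return min((minimize(cost,[*c0,t],method='Nelder-Mead') for t in np.linspace(-.35,.35,8)),key=lambda r:r.fun)
E
python3 - <<'E'
from h import *
P=np.load('top.npy'); img=cv2.imread('pics/top0.png'); hsv=cv2.cvtColor(img,cv2.COLOR_BGR2HSV)
Q=P[...,:2]
for n,(l,t,w,h) in dict(L=(168,180,58,38),R=(285,190,60,44)).items():
    k=np.zeros(P.shape[:2],bool);k[t:t+h,l:l+w]=1;k&=(P[...,2]>90)&(P[...,2]<110)
    r=fitrect(Q[k],86,156); print(n,r.x,r.fun,k.sum())
k=cv2.inRange(hsv,(20,120,60),(38,255,255))>0
k&=(np.abs(P[...,2])<20)&(P[...,0]>250)&(P[...,0]<760)&(abs(P[...,1])<130)
q=Q[k]; y=np.polyfit(q[:,0],q[:,1],1); print('line y=',y,'x',q[:,0].min(),q[:,0].max(),k.sum(),'at500',np.polyval(y,500))
save(cv2.cvtColor(cv2.resize(img[165:245,90:350],None,fx=3,fy=3),cv2.COLOR_BGR2RGB),'crop1.png')
E
```

```text
L [5.61484002e+02 2.06076432e+02 1.84789763e-01] 2.0368779465389824 368
R [ 5.55881521e+02 -1.84826981e+02 -7.10562882e-02] 2.0441328881669527 358
line y= [  0.09392233 -89.27446991] x 296.111022261353 697.6249915768965 1065 at500 -42.31330613071262
```

View pics/crop1.png

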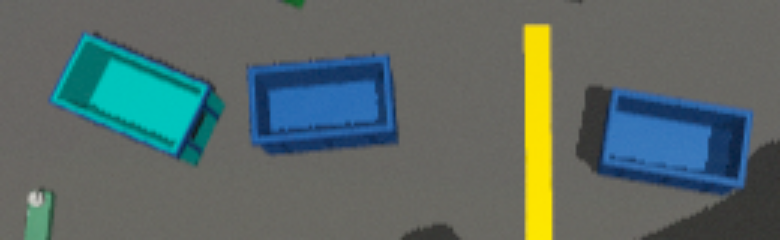

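In the crop both blue crates are clearly blue: left centred at (320,100) and right at (675,140). The turquoise one at (135,95) is separate. Line yaw is 0.094. I'll start with the right crate.

send_rows:
  targets:
    - {"az":5.9,"gripper":0}
    - {"az":5.9,"gripper":0}
    - {"az":5.9,"gripper":0}
    - {"az":5.9,"gripper":0}
    - {"az":5.9,"gripper":0}

```text
$.targets[0]: bad value
```

send_rows:
  targets:
    - {"x":-2.5,"y":3,"gripper":0}
    - {"x":-2.5,"y":3,"gripper":0}
    - {"x":-2.5,"y":3,"gripper":0}
    - {"x":-2.5,"y":3,"gripper":0}
    - {"x":-2.5,"y":3,"gripper":0}

```text
$.targets[0]: bad value
```

send_rows:
  targets:
    - {"x":-2.5,"y":3,"gripper":0}
    - {"x":-2.5,"y":3,"gripper":0}
    - {"x":-2.5,"y":3,"gripper":0}
    - {"x":-2.5,"y":3,"gripper":0}
    - {"x":-2.5,"y":3,"gripper":0}

```text
$.targets[0]: bad value
```

send_rows:
  targets:
    - {"x":-2.5,"y":3,"gripper":0}
    - {"x":-2.5,"y":3,"gripper":0}
    - {"x":-2.5,"y":3,"gripper":0}
    - {"gripper":0}
    - {"gripper":0}

```text
$.targets[0]: bad value
```

send_rows:
  targets:
    - {"x":0,"y":0,"z":0,"ax":0,"ay":0,"az":5.9,"gripper":0}
    - {"x":0,"y":0,"z":0,"ax":0,"ay":0,"az":5.9,"gripper":0}
    - {"x":0,"y":0,"z":0,"ax":0,"ay":0,"az":5.9,"gripper":0}
    - {"x":0,"y":0,"z":0,"ax":0,"ay":0,"az":5.9,"gripper":0}
    - {"x":0,"y":0,"z":0,"ax":0,"ay":0,"az":5.9,"gripper":0}

```text
clock: 1.02
position: [271.8, -562.8, 231.3]
ee_rot: [0.035, 0.999, 0.0, 0.0]
contact_force: [-0.2, -0.8, 0.1]
gripper_width: 42.7
grasp_force: 0.0
```

send_rows:
  targets:
    - {"x":-2.5,"y":3,"z":0,"ax":0,"ay":0,"az":0,"gripper":0}
    - {"x":-2.5,"y":3,"z":0,"ax":0,"ay":0,"az":0,"gripper":0}
    - {"x":-2.5,"y":3,"z":0,"ax":0,"ay":0,"az":0,"gripper":0}
    - {"x":-2.5,"y":3,"z":0,"ax":0,"ay":0,"az":0,"gripper":0}
    - {"x":-2.5,"y":3,"z":0,"ax":0,"ay":0,"az":0,"gripper":0}

```text
clock: 1.43
position: [407.2, -419.9, 231.5]
ee_rot: [0.033, 0.999, -0.0, 0.0]
contact_force: [0.4, -0.4, 0.5]
gripper_width: 42.7
grasp_force: 0.0
```

send_rows:
  targets:
    - {"x":-2.5,"y":3,"z":0,"ax":0,"ay":0,"az":0,"gripper":0}
    - {"x":-2.5,"y":3,"z":0,"ax":0,"ay":0,"az":0,"gripper":0}
    - {"x":-2.5,"y":3,"z":0,"ax":0,"ay":0,"az":0,"gripper":0}
    - {"x":-2.5,"y":3,"z":0,"ax":0,"ay":0,"az":0,"gripper":0}
    - {"x":-2.5,"y":3,"z":0,"ax":0,"ay":0,"az":0,"gripper":0}

```text
clock: 1.85
position: [541.8, -278.1, 231.7]
ee_rot: [0.032, 0.999, -0.0, 0.0]
contact_force: [1.0, -1.8, -0.2]
gripper_width: 42.5
grasp_force: 0.0
```

send_rows:
  targets:
    - {"x":-2.5,"y":3,"z":0,"ax":0,"ay":0,"az":0,"gripper":0}
    - {"x":-2.5,"y":3,"z":0,"ax":0,"ay":0,"az":0,"gripper":0}
    - {"x":-2.5,"y":3,"z":0,"ax":0,"ay":0,"az":0,"gripper":0}
    - {"x":0,"y":0,"z":0,"ax":0,"ay":0,"az":0,"gripper":0}
    - {"x":0,"y":0,"z":0,"ax":0,"ay":0,"az":0,"gripper":0}

```text
clock: 2.27
position: [622.6, -192.8, 230.6]
ee_rot: [0.031, 1.0, 0.0, -0.0]
contact_force: [-0.1, -0.7, -0.9]
gripper_width: 42.7
grasp_force: 0.0
```

send_rows:
  targets:
    - {"x":0,"y":0.3,"z":3.3,"ax":0,"ay":0,"az":0,"gripper":0}
    - {"x":0,"y":0,"z":3.3,"ax":0,"ay":0,"az":0,"gripper":0}
    - {"x":0,"y":0,"z":3.3,"ax":0,"ay":0,"az":0,"gripper":0}
    - {"x":0,"y":0,"z":3.3,"ax":0,"ay":0,"az":0,"gripper":0}
    - {"x":0,"y":0,"z":3,"ax":0,"ay":0,"az":0,"gripper":0}

```text
clock: 2.68
position: [620.3, -192.8, 67.9]
ee_rot: [0.033, 0.999, 0.0, -0.0]
contact_force: [-0.1, -0.7, -0.7]
gripper_width: 42.8
grasp_force: 0.0
```

send_rows:
  targets:
    - {"x":0.8,"y":0,"z":0,"ax":0,"ay":0,"az":0,"gripper":0}
    - {"x":0.6,"y":0,"z":0,"ax":0,"ay":0,"az":0,"gripper":0}
    - {"x":0.5,"y":0,"z":0,"ax":0,"ay":0,"az":0,"gripper":0}
    - {"x":0.5,"y":0,"z":0,"ax":0,"ay":0,"az":0,"gripper":0}
    - {"x":0.5,"y":0,"z":0,"ax":0,"ay":0,"az":0,"gripper":0}

```text
clock: 3.1
position: [595.4, -190.5, 73.3]
ee_rot: [0.032, 0.999, -0.001, 0.005]
contact_force: [2.6, -0.0, 3.2]
gripper_width: 42.4
grasp_force: 1.9
```

send_rows:
  targets:
    - {"x":0.7,"y":0,"z":-0.4,"ax":0,"ay":0,"az":0,"gripper":0}
    - {"x":0.7,"y":0,"z":-0.4,"ax":0,"ay":0,"az":0,"gripper":0}
    - {"x":0.7,"y":0,"z":-0.4,"ax":0,"ay":0,"az":0,"gripper":0}
    - {"x":0.7,"y":0,"z":-0.3,"ax":0,"ay":0,"az":0,"gripper":0}
    - {"x":0.7,"y":0,"z":-0.3,"ax":0,"ay":0,"az":0,"gripper":0}

```text
clock: 3.52
position: [561.4, -188.0, 92.1]
ee_rot: [0.032, 0.999, -0.001, 0.006]
contact_force: [3.9, 0.4, 7.6]
gripper_width: 42.5
grasp_force: 3.3
```

```bash
python3 - <<'E'
from h import *
i,P=pts('scene');j,Q=pts('wrist')
save(np.hstack([cv2.resize(i[110:300,90:343],(506,380)),cv2.resize(j,(290,380))]),'t1.png')
E
```

```text
(no output)
```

View pics/t1.png

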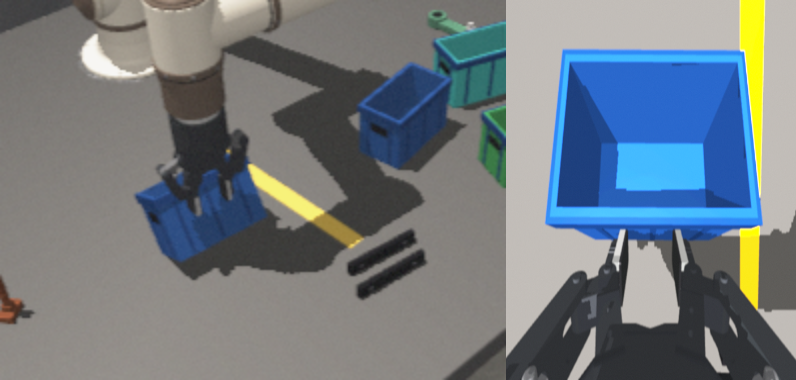

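The crate (scene crop at about (205,215)) is tilted about 25° with the fingertips behind its far wall. I'll continue.

send_rows:
  targets:
    - {"x":0.7,"y":0,"z":-0.3,"ax":0,"ay":0,"az":0,"gripper":0}
    - {"x":0.7,"y":0,"z":-0.3,"ax":0,"ay":0,"az":0,"gripper":0}
    - {"x":0.7,"y":0,"z":-0.2,"ax":0,"ay":0,"az":0,"gripper":0}
    - {"x":0.6,"y":0,"z":-0.1,"ax":0,"ay":0,"az":0,"gripper":0}
    - {"x":0.6,"y":0,"z":0,"ax":0,"ay":0,"az":0,"gripper":0}

```text
clock: 4.03
position: [523.0, -185.3, 96.0]
ee_rot: [0.033, 0.999, 0.0, -0.001]
contact_force: [0.6, 0.4, -0.0]
gripper_width: 42.1
grasp_force: 0.0
```

send_rows:
  targets:
    - {"x":0.5,"y":0,"z":0,"ax":0,"ay":0,"az":0,"gripper":0}
    - {"x":0.5,"y":0,"z":0,"ax":0,"ay":0,"az":0,"gripper":0}
    - {"x":0.4,"y":0,"z":0,"ax":0,"ay":0,"az":0,"gripper":0}
    - {"x":0,"y":0,"z":0,"ax":0,"ay":0,"az":0,"gripper":0}
    - {"x":0,"y":0,"z":0,"ax":0,"ay":0,"az":0,"gripper":0}

```text
clock: 4.45
position: [510.7, -184.6, 96.2]
ee_rot: [0.033, 0.999, -0.0, -0.0]
contact_force: [-0.0, 0.2, 0.5]
gripper_width: 42.3
grasp_force: 0.0
```

send_rows:
  targets:
    - {"x":-0.5,"y":0,"z":-3,"ax":0,"ay":0,"az":0,"gripper":0}
    - {"x":0,"y":0,"z":-3.5,"ax":0,"ay":0,"az":0,"gripper":0}
    - {"x":0,"y":0,"z":-3.5,"ax":0,"ay":0,"az":0,"gripper":0}
    - {"x":0,"y":0,"z":-2,"ax":0,"ay":0,"az":-6.9,"gripper":0}
    - {"x":0,"y":0,"z":0,"ax":0,"ay":0,"az":-6.9,"gripper":0}

```text
clock: 4.87
position: [519.2, -185.6, 222.2]
ee_rot: [-0.091, 0.996, -0.002, 0.005]
contact_force: [1.0, 0.3, -0.5]
gripper_width: 42.5
grasp_force: 0.0
```

send_rows:
  targets:
    - {"x":-1.7,"y":3.4,"z":0,"ax":0,"ay":0,"az":0,"gripper":0}
    - {"x":-1.7,"y":3.4,"z":0,"ax":0,"ay":0,"az":0,"gripper":0}
    - {"x":-1.7,"y":3.4,"z":0,"ax":0,"ay":0,"az":0,"gripper":0}
    - {"x":-1.7,"y":3.4,"z":0,"ax":0,"ay":0,"az":0,"gripper":0}
    - {"x":-1.7,"y":3.4,"z":0,"ax":0,"ay":0,"az":0,"gripper":0}

```text
clock: 5.28
position: [570.3, -0.9, 216.4]
ee_rot: [-0.088, 0.996, -0.0, 0.0]
contact_force: [1.4, -0.4, -0.6]
gripper_width: 42.8
grasp_force: 0.0
```

send_rows:
  targets:
    - {"x":-1.7,"y":3.4,"z":0,"ax":0,"ay":0,"az":0,"gripper":0}
    - {"x":-1.7,"y":3.4,"z":0,"ax":0,"ay":0,"az":0,"gripper":0}
    - {"x":-1.7,"y":3.4,"z":0,"ax":0,"ay":0,"az":0,"gripper":0}
    - {"x":-1.7,"y":3.4,"z":0,"ax":0,"ay":0,"az":0,"gripper":0}
    - {"x":-1.7,"y":3.4,"z":0,"ax":0,"ay":0,"az":0,"gripper":0}

```text
clock: 5.7
position: [624.2, 181.7, 216.2]
ee_rot: [-0.088, 0.996, -0.0, -0.0]
contact_force: [0.7, 0.2, 0.6]
gripper_width: 42.9
grasp_force: 0.0
```

send_rows:
  targets:
    - {"x":-1.4,"y":3.4,"z":0,"ax":0,"ay":0,"az":0,"gripper":0}
    - {"x":0,"y":0,"z":0,"ax":0,"ay":0,"az":0,"gripper":0}
    - {"x":0,"y":0,"z":0,"ax":0,"ay":0,"az":0,"gripper":0}

```text
clock: 5.95
position: [631.7, 217.7, 215.0]
ee_rot: [-0.089, 0.996, -0.0, -0.001]
contact_force: [-1.0, -0.9, -0.1]
gripper_width: 42.6
grasp_force: 0.0
```

```bash
python3 - <<'E'
from h import *
i,P=pts('scene'); np.save('scene.npy',P);j,Q=pts('top'); np.save('top.npy',Q); save(j,'top1.png'); save(i,'scene1.png')
save(np.hstack([cv2.resize(i[110:300,90:343],(400,300)),cv2.resize(j[140:290,160:360],(400,300))]),'t2.png')
print(arm.read_state()['position'],arm.read_state()['ee_rot'])
E
```

```text
[631.44967502 215.29965203 215.80569619] [-8.78391943e-02  9.96134521e-01 -2.74509275e-04 -4.65520146e-04]
```

View pics/t2.png

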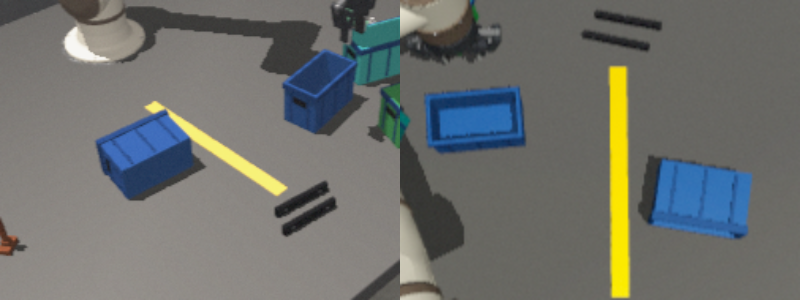

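The right crate lies over (top crop (700,195)), and its far-facing underside (scene crop (150,172)) looks plain blue. Next is the left crate, with the same motion.

send_rows:
  targets:
    - {"x":0.2,"y":0,"z":3,"ax":0,"ay":0,"az":0,"gripper":0}
    - {"x":0,"y":0,"z":3,"ax":0,"ay":0,"az":0,"gripper":0}
    - {"x":0,"y":0,"z":3,"ax":0,"ay":0,"az":0,"gripper":0}
    - {"x":0,"y":0,"z":3,"ax":0,"ay":0,"az":0,"gripper":0}
    - {"x":0,"y":0,"z":2.7,"ax":0,"ay":0,"az":0,"gripper":0}

```text
clock: 6.47
position: [629.2, 213.2, 68.2]
ee_rot: [-0.087, 0.996, -0.0, -0.0]
contact_force: [-0.8, -0.0, -0.2]
gripper_width: 42.6
grasp_force: 0.0
```

send_rows:
  targets:
    - {"x":0.8,"y":0,"z":0,"ax":0,"ay":0,"az":0,"gripper":0}
    - {"x":0.7,"y":0,"z":0,"ax":0,"ay":0,"az":0,"gripper":0}
    - {"x":0.5,"y":0,"z":0,"ax":0,"ay":0,"az":0,"gripper":0}
    - {"x":0.5,"y":0,"z":0,"ax":0,"ay":0,"az":0,"gripper":0}
    - {"x":0.6,"y":0,"z":0,"ax":0,"ay":0,"az":0,"gripper":0}

```text
clock: 6.88
position: [601.3, 210.7, 73.0]
ee_rot: [-0.088, 0.996, 0.001, 0.004]
contact_force: [2.3, 0.5, 3.4]
gripper_width: 42.8
grasp_force: 1.6
```

send_rows:
  targets:
    - {"x":0.7,"y":0,"z":-0.4,"ax":0,"ay":0,"az":0,"gripper":0}
    - {"x":0.7,"y":0,"z":-0.4,"ax":0,"ay":0,"az":0,"gripper":0}
    - {"x":0.7,"y":0,"z":-0.4,"ax":0,"ay":0,"az":0,"gripper":0}
    - {"x":0.7,"y":0,"z":-0.3,"ax":0,"ay":0,"az":0,"gripper":0}
    - {"x":0.7,"y":0,"z":-0.3,"ax":0,"ay":0,"az":0,"gripper":0}

```text
clock: 7.3
position: [567.1, 204.7, 91.5]
ee_rot: [-0.089, 0.996, 0.001, 0.004]
contact_force: [3.6, -0.7, 9.1]
gripper_width: 43.0
grasp_force: 3.8
```

send_rows:
  targets:
    - {"x":0.7,"y":0,"z":-0.3,"ax":0,"ay":0,"az":0,"gripper":0}
    - {"x":0.7,"y":0,"z":-0.3,"ax":0,"ay":0,"az":0,"gripper":0}
    - {"x":0.7,"y":0,"z":-0.2,"ax":0,"ay":0,"az":0,"gripper":0}
    - {"x":0.6,"y":0,"z":-0.1,"ax":0,"ay":0,"az":0,"gripper":0}
    - {"x":0.6,"y":0,"z":0,"ax":0,"ay":0,"az":0,"gripper":0}

```text
clock: 7.72
position: [530.4, 197.5, 96.5]
ee_rot: [-0.087, 0.996, 0.0, -0.001]
contact_force: [-0.0, 0.4, 0.0]
gripper_width: 42.8
grasp_force: 0.0
```

send_rows:
  targets:
    - {"x":0.5,"y":0,"z":0,"ax":0,"ay":0,"az":0,"gripper":0}
    - {"x":0.5,"y":0,"z":0,"ax":0,"ay":0,"az":0,"gripper":0}
    - {"x":0.4,"y":0,"z":0,"ax":0,"ay":0,"az":0,"gripper":0}
    - {"x":0,"y":0,"z":0,"ax":0,"ay":0,"az":0,"gripper":0}
    - {"x":0,"y":0,"z":0,"ax":0,"ay":0,"az":0,"gripper":0}

```text
clock: 8.13
position: [518.2, 195.4, 96.1]
ee_rot: [-0.088, 0.996, -0.0, -0.0]
contact_force: [0.8, -0.5, 0.3]
gripper_width: 42.9
grasp_force: 0.0
```

send_rows:
  targets:
    - {"x":-0.5,"y":0,"z":-3,"ax":0,"ay":0,"az":0,"gripper":0}
    - {"x":0,"y":0,"z":-3.5,"ax":0,"ay":0,"az":0,"gripper":0}
    - {"x":0,"y":0,"z":-3.5,"ax":0,"ay":0,"az":0,"gripper":0}
    - {"x":0,"y":3,"z":-2,"ax":0,"ay":0,"az":0,"gripper":0}
    - {"x":0,"y":4,"z":0,"ax":0,"ay":0,"az":0,"gripper":0}

```text
clock: 8.55
position: [514.1, 265.6, 222.6]
ee_rot: [-0.086, 0.996, 0.003, 0.005]
contact_force: [1.3, 1.0, 0.4]
gripper_width: 43.1
grasp_force: 0.0
```

send_rows:
  targets:
    - {"x":0,"y":4,"z":0,"ax":0,"ay":0,"az":0,"gripper":0}
    - {"x":0,"y":4,"z":0,"ax":0,"ay":0,"az":0,"gripper":0}
    - {"x":0,"y":3,"z":0,"ax":0,"ay":0,"az":0,"gripper":0}
    - {"x":0,"y":0,"z":0,"ax":0,"ay":0,"az":0,"gripper":0}

```text
clock: 8.88
position: [491.2, 378.6, 215.5]
ee_rot: [-0.09, 0.996, 0.0, 0.0]
contact_force: [0.9, -0.4, -0.2]
gripper_width: 42.7
grasp_force: 0.0
```

```bash
cat >> h.py <<'E'
def lying(P,x0,x1,y0,y1,n):
    k=(P[...,2]>72)&(P[...,2]<92)&(P[...,0]>x0)&(P[...,0]<x1)&(P[...,1]>y0)&(P[...,1]<y1)
    q=P[k][:,:2].astype(np.float32)
    q=q[:]; r=cv2.minAreaRect(q); print(n,k.sum(),np.round(r[0],1),np.round(r[1],1),round(r[2],1),'box',np.round(cv2.boxPoints(r)).tolist())
E
python3 - <<'E'
from h import *
i,P=pts('scene'); np.save('scene.npy',P);j,Q=pts('top'); np.save('top.npy',Q); save(j,'top2.png'); save(i,'scene2.png')
save(np.hstack([cv2.resize(i[110:300,90:343],(400,300)),cv2.resize(j[140:290,160:360],(400,300))]),'t3.png')
for n,M in(('top',Q),('sc',P)):
    lying(M,380,580,100,310,n+'L'); lying(M,380,580,-300,-80,n+'R')
print(arm.boxes_of('scene','stamp'))
print(arm.read_state()['position'],arm.read_state()['ee_rot'])
E
```

```text
topL 1401 [473.5 191.3] [100.7 157.1] 10.0 box [[410.0, 260.0], [438.0, 105.0], [537.0, 123.0], [509.0, 277.0]]
topR 1416 [ 468.2 -179.5] [155.  100.5] 86.1 box [[413.0, -253.0], [513.0, -260.0], [524.0, -106.0], [423.0, -99.0]]
scL 861 [472.7 194.6] [105.4 164.2] 10.8 box [[406.0, 265.0], [436.0, 104.0], [540.0, 124.0], [509.0, 285.0]]
scR 1253 [ 468.7 -178.1] [155.6 106. ] 85.1 box [[409.0, -251.0], [515.0, -260.0], [528.0, -105.0], [423.0, -96.0]]
[{'rect': [244.9, 135.9, 49.3, 52.0], 'score': 0.62}]
[491.69883251 373.51008273 215.73208093] [-8.80394371e-02  9.96116789e-01 -4.61333802e-04 -4.33305803e-04]
```

View pics/t3.png

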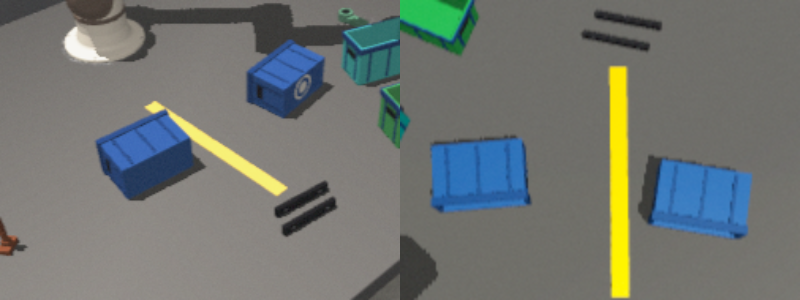

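The white ring stamp shows at (302,88) in the scene crop, so the left crate is the stamped one. The right crate's underside is plain.

If I pushed the stamped crate straight across, it would hit the other crate: it would end at y≈-121, and the other crate starts at about -100. So I will pull it nearer the robot first, to centre x≈326, and then push it sideways onto the line at about (347,-57), in front of the other crate.

send_rows:
  targets:
    - {"x":0,"y":0,"z":0,"ax":0,"ay":0,"az":4.7,"gripper":-0.3}
    - {"x":-1,"y":-3.6,"z":0,"ax":0,"ay":0,"az":0,"gripper":-0.3}
    - {"x":-1,"y":-3.6,"z":0,"ax":0,"ay":0,"az":0,"gripper":-0.3}
    - {"x":-1,"y":-3.6,"z":0,"ax":0,"ay":0,"az":0,"gripper":-0.3}
    - {"x":-1,"y":-3.6,"z":0,"ax":0,"ay":0,"az":0,"gripper":-0.3}

```text
clock: 9.45
position: [545.5, 231.0, 216.5]
ee_rot: [-0.046, 0.999, -0.0, 0.0]
contact_force: [1.3, 0.7, -0.7]
gripper_width: 55.7
grasp_force: 0.0
```

send_rows:
  targets:
    - {"x":-1,"y":-3.5,"z":0,"ax":0,"ay":0,"az":0,"gripper":-0.3}
    - {"x":0,"y":0,"z":0,"ax":0,"ay":0,"az":0,"gripper":-0.3}
    - {"x":0,"y":0,"z":0,"ax":0,"ay":0,"az":0,"gripper":-0.3}

```text
clock: 9.7
position: [558.9, 196.6, 216.5]
ee_rot: [-0.044, 0.999, -0.0, -0.0]
contact_force: [-0.1, -0.1, 0.3]
gripper_width: 55.4
grasp_force: 0.0
```

send_rows:
  targets:
    - {"x":0,"y":0.3,"z":3.8,"ax":0,"ay":0,"az":0,"gripper":-0.3}
    - {"x":0,"y":0,"z":3.8,"ax":0,"ay":0,"az":0,"gripper":-0.3}
    - {"x":0,"y":0,"z":3.8,"ax":0,"ay":0,"az":0,"gripper":-0.3}
    - {"x":0,"y":0,"z":3.8,"ax":0,"ay":0,"az":0,"gripper":-0.3}
    - {"x":0,"y":0,"z":3.6,"ax":0,"ay":0,"az":0,"gripper":-0.3}

```text
clock: 10.12
position: [557.6, 203.1, 26.9]
ee_rot: [-0.047, 0.999, 0.0, 0.0]
contact_force: [0.8, 1.1, -0.6]
gripper_width: 55.6
grasp_force: 0.0
```

send_rows:
  targets:
    - {"x":0,"y":0,"z":0,"ax":0,"ay":7,"az":0,"gripper":-0.3}
    - {"x":0,"y":0,"z":0,"ax":0,"ay":7,"az":0,"gripper":-0.3}
    - {"x":0.8,"y":0,"z":0.2,"ax":0,"ay":0,"az":0,"gripper":-0.3}
    - {"x":0.5,"y":0,"z":0.12,"ax":0,"ay":0,"az":0,"gripper":-0.3}
    - {"x":0.5,"y":0,"z":0.12,"ax":0,"ay":0,"az":0,"gripper":-0.3}

```text
clock: 10.53
position: [539.2, 201.3, 28.0]
ee_rot: [-0.046, 0.991, -0.006, -0.122]
contact_force: [0.4, -1.1, -0.6]
gripper_width: 55.4
grasp_force: 0.0
```

send_rows:
  targets:
    - {"x":0.5,"y":0,"z":0.12,"ax":0,"ay":0,"az":0,"gripper":-0.3}
    - {"x":0.5,"y":0,"z":0.12,"ax":0,"ay":0,"az":0,"gripper":-0.3}
    - {"x":0.5,"y":0,"z":0.12,"ax":0,"ay":0,"az":0,"gripper":-0.3}
    - {"x":0.5,"y":0,"z":0.12,"ax":0,"ay":0,"az":0,"gripper":-0.3}
    - {"x":0.5,"y":0,"z":0.12,"ax":0,"ay":0,"az":0,"gripper":-0.3}

```text
clock: 10.95
position: [514.1, 199.0, 29.4]
ee_rot: [-0.047, 0.992, -0.005, -0.121]
contact_force: [2.6, -0.8, 0.9]
gripper_width: 55.5
grasp_force: 1.0
```

send_rows:
  targets:
    - {"x":0.8,"y":0,"z":0.23,"ax":0,"ay":0,"az":0,"gripper":-0.3}
    - {"x":0.8,"y":0,"z":0.23,"ax":0,"ay":0,"az":0,"gripper":-0.3}
    - {"x":0.8,"y":0,"z":0.23,"ax":0,"ay":0,"az":0,"gripper":-0.3}
    - {"x":0.8,"y":0,"z":0.23,"ax":0,"ay":0,"az":0,"gripper":-0.3}
    - {"x":0.8,"y":0,"z":0.23,"ax":0,"ay":0,"az":0,"gripper":-0.3}

```text
clock: 11.37
position: [472.4, 195.2, 27.5]
ee_rot: [-0.047, 0.992, -0.005, -0.121]
contact_force: [4.8, 1.1, 2.8]
gripper_width: 55.6
grasp_force: 2.0
```

send_rows:
  targets:
    - {"x":0.8,"y":0,"z":0.23,"ax":0,"ay":0,"az":0,"gripper":-0.3}
    - {"x":0.8,"y":0,"z":0.23,"ax":0,"ay":0,"az":0,"gripper":-0.3}
    - {"x":0.8,"y":0,"z":0.23,"ax":0,"ay":0,"az":0,"gripper":-0.3}
    - {"x":0.8,"y":0,"z":0.23,"ax":0,"ay":0,"az":0,"gripper":-0.3}
    - {"x":0.8,"y":0,"z":0.23,"ax":0,"ay":0,"az":0,"gripper":-0.3}

```text
clock: 11.78
position: [430.4, 190.9, 25.6]
ee_rot: [-0.047, 0.991, -0.006, -0.122]
contact_force: [3.6, 0.8, 3.9]
gripper_width: 55.2
grasp_force: 2.0
```

```bash
python3 - <<'E'
from h import *
i,P=pts('scene');j,Q=pts('wrist');k,R=pts('top')
lying(P,280,510,60,310,'sc');lying(Q,280,510,60,310,'wr');lying(R,280,510,60,310,'top')
save(np.hstack([cv2.resize(i[110:300,90:343],(400,300)),cv2.resize(j,(400,300))]),'t4.png')
E
```

```text
sc 606 [394.9 191.5] [140.  159.8] 6.9 box [[316.0, 262.0], [335.0, 104.0], [474.0, 121.0], [455.0, 279.0]]
wr 125710 [394.1 187.1] [126.2 158. ] 5.6 box [[324.0, 260.0], [339.0, 102.0], [465.0, 115.0], [449.0, 272.0]]
top 1518 [390.8 186. ] [127.2 154.6] 4.3 box [[322.0, 258.0], [333.0, 104.0], [460.0, 114.0], [448.0, 268.0]]
```

View pics/t4.png

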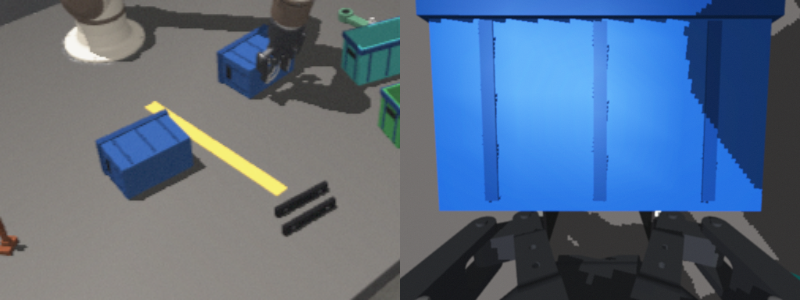

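Pulling works: the crate is flush with both fingertips in the wrist view and its yaw now matches the line. I'll continue for another 55 mm, then back off.

send_rows:
  targets:
    - {"x":0.8,"y":0,"z":0.2,"ax":0,"ay":0,"az":0,"gripper":-0.3}
    - {"x":0.8,"y":0,"z":0.2,"ax":0,"ay":0,"az":0,"gripper":-0.3}
    - {"x":0.8,"y":0,"z":0.2,"ax":0,"ay":0,"az":0,"gripper":-0.3}
    - {"x":0.8,"y":0,"z":0.2,"ax":0,"ay":0,"az":0,"gripper":-0.3}
    - {"x":0.8,"y":0,"z":0.2,"ax":0,"ay":0,"az":0,"gripper":-0.3}

```text
clock: 12.35
position: [388.8, 186.8, 25.4]
ee_rot: [-0.046, 0.991, -0.006, -0.122]
contact_force: [1.7, -0.1, -0.3]
gripper_width: 55.4
grasp_force: 0.7
```

send_rows:
  targets:
    - {"x":0.8,"y":0,"z":0.2,"ax":0,"ay":0,"az":0,"gripper":-0.3}
    - {"x":0.6,"y":0,"z":0.15,"ax":0,"ay":0,"az":0,"gripper":-0.3}
    - {"x":0,"y":0,"z":0,"ax":0,"ay":0,"az":0,"gripper":-0.3}
    - {"x":-1,"y":0,"z":-0.25,"ax":0,"ay":0,"az":0,"gripper":-0.3}
    - {"x":-2,"y":0,"z":-0.5,"ax":0,"ay":0,"az":0,"gripper":-0.3}

```text
clock: 12.77
position: [405.5, 188.3, 26.0]
ee_rot: [-0.047, 0.991, -0.006, -0.123]
contact_force: [-0.5, 0.5, 0.3]
gripper_width: 55.2
grasp_force: 0.0
```

send_rows:
  targets:
    - {"x":0,"y":0,"z":-3.8,"ax":0,"ay":0,"az":0,"gripper":0.3}
    - {"x":0,"y":0,"z":-3.8,"ax":0,"ay":0,"az":0,"gripper":0.3}
    - {"x":0,"y":0,"z":-3.8,"ax":0,"ay":0,"az":0,"gripper":0.3}
    - {"x":0,"y":0,"z":-3.8,"ax":0,"ay":-7,"az":0,"gripper":0.3}
    - {"x":0,"y":0,"z":0,"ax":0,"ay":-7,"az":0,"gripper":0.3}

```text
clock: 13.18
position: [451.7, 196.1, 181.0]
ee_rot: [-0.047, 0.999, 0.004, 0.01]
contact_force: [-0.1, 0.5, 0.3]
gripper_width: 30.0
grasp_force: 0.0
```

```bash
python3 - <<'E'
from h import *
j,Q=pts('wrist');k,R=pts('top')
lying(Q,220,450,60,310,'wr');lying(R,220,400,60,310,'top')
s=arm.read_state();print(s['position'],s['ee_rot'],s['joints'])
E
```

```text
wr 18426 [325.1 176.1] [ 65.7 150.7] 5.4 box [[285.0, 248.0], [300.0, 98.0], [365.0, 104.0], [351.0, 254.0]]
top 1511 [321.7 180.3] [ 97.8 155.3] 5.3 box [[266.0, 253.0], [280.0, 98.0], [378.0, 108.0], [363.0, 262.0]]
[440.49589672 190.08169738 173.99443074] [-4.71718446e-02  9.98886593e-01 -6.77301077e-05  6.22596426e-04] [ 7.47547350e-01  1.91594515e-01 -4.24139908e-01  1.11060944e-03
 -9.54197408e-01 -2.22460678e+00]
```

send_rows:
  targets:
    - {"x":0,"y":0,"z":0,"ax":0,"ay":0,"az":-7,"gripper":0.3}
    - {"x":0,"y":0,"z":0,"ax":0,"ay":0,"az":-7,"gripper":0.3}
    - {"x":0,"y":0,"z":0,"ax":0,"ay":0,"az":-7,"gripper":0.3}
    - {"x":0,"y":0,"z":0,"ax":0,"ay":0,"az":-7,"gripper":0.3}
    - {"x":0,"y":0,"z":0,"ax":0,"ay":0,"az":-7,"gripper":0.3}

```text
clock: 13.7
position: [444.2, 192.3, 173.3]
ee_rot: [-0.348, 0.938, -0.0, -0.0]
contact_force: [-0.4, -0.8, 0.1]
gripper_width: 30.3
grasp_force: 0.0
```

send_rows:
  targets:
    - {"x":0,"y":0,"z":0,"ax":0,"ay":0,"az":-7,"gripper":0.3}
    - {"x":0,"y":0,"z":0,"ax":0,"ay":0,"az":-7,"gripper":0.3}
    - {"x":0,"y":0,"z":0,"ax":0,"ay":0,"az":-7,"gripper":0.3}
    - {"x":0,"y":0,"z":0,"ax":0,"ay":0,"az":-7,"gripper":0.3}
    - {"x":0,"y":0,"z":0,"ax":0,"ay":0,"az":-7,"gripper":0.3}

```text
clock: 14.12
position: [444.2, 192.3, 173.2]
ee_rot: [-0.614, 0.79, -0.0, -0.0]
contact_force: [-0.6, 0.1, 0.6]
gripper_width: 29.7
grasp_force: 0.0
```

send_rows:
  targets:
    - {"x":0,"y":0,"z":0,"ax":0,"ay":0,"az":-7,"gripper":0.3}
    - {"x":0,"y":0,"z":0,"ax":0,"ay":0,"az":-7,"gripper":0.3}
    - {"x":0,"y":0,"z":0,"ax":0,"ay":0,"az":-6,"gripper":0.3}

```text
clock: 14.37
position: [444.2, 192.3, 173.2]
ee_rot: [0.741, -0.671, 0.0, 0.0]
contact_force: [-0.2, 0.4, -0.3]
gripper_width: 29.9
grasp_force: 0.0
```

send_rows:
  targets:
    - {"x":-2.6,"y":2.5,"z":0,"ax":0,"ay":0,"az":0,"gripper":0.3}
    - {"x":-2.6,"y":2.5,"z":0,"ax":0,"ay":0,"az":0,"gripper":0.3}
    - {"x":-2.6,"y":2.5,"z":0,"ax":0,"ay":0,"az":0,"gripper":0.3}
    - {"x":-2.6,"y":2.5,"z":0,"ax":0,"ay":0,"az":0,"gripper":0.3}
    - {"x":0,"y":0,"z":0,"ax":0,"ay":0,"az":0,"gripper":0.3}

```text
clock: 14.78
position: [331.9, 289.8, 173.7]
ee_rot: [0.741, -0.671, -0.0, -0.0]
contact_force: [-0.5, -0.8, -0.8]
gripper_width: 29.4
grasp_force: 0.0
```

send_rows:
  targets:
    - {"x":0,"y":0,"z":3.7,"ax":0,"ay":0,"az":0,"gripper":0.3}
    - {"x":0,"y":0,"z":3.7,"ax":0,"ay":0,"az":0,"gripper":0.3}
    - {"x":0,"y":0,"z":3.7,"ax":0,"ay":0,"az":0,"gripper":0.3}
    - {"x":0,"y":0,"z":3.7,"ax":0,"ay":7,"az":0,"gripper":0.3}
    - {"x":0,"y":0,"z":0,"ax":0,"ay":7,"az":0,"gripper":0.3}

```text
clock: 15.2
position: [333.1, 281.6, 20.4]
ee_rot: [0.732, -0.669, 0.094, 0.09]
contact_force: [0.1, -1.0, 0.2]
gripper_width: 30.1
grasp_force: 0.0
```

send_rows:
  targets:
    - {"x":0.8,"y":0,"z":0.2,"ax":0,"ay":0,"az":0,"gripper":0.3}
    - {"x":0.6,"y":0,"z":0.15,"ax":0,"ay":0,"az":0,"gripper":0.3}
    - {"x":0.6,"y":0,"z":0.15,"ax":0,"ay":0,"az":0,"gripper":0.3}
    - {"x":0.6,"y":0,"z":0.15,"ax":0,"ay":0,"az":0,"gripper":0.3}
    - {"x":0.8,"y":0,"z":0.2,"ax":0,"ay":0,"az":0,"gripper":0.3}

```text
clock: 15.62
position: [338.0, 251.8, 25.9]
ee_rot: [0.734, -0.669, 0.089, 0.08]
contact_force: [-0.3, 0.8, -1.3]
gripper_width: 29.8
grasp_force: 0.7
```

send_rows:
  targets:
    - {"x":0.8,"y":0,"z":0.22,"ax":0,"ay":0,"az":0,"gripper":0.3}
    - {"x":0.8,"y":0,"z":0.22,"ax":0,"ay":0,"az":0,"gripper":0.3}
    - {"x":0.8,"y":0,"z":0.22,"ax":0,"ay":0,"az":0,"gripper":0.3}
    - {"x":0.8,"y":0,"z":0.22,"ax":0,"ay":0,"az":0,"gripper":0.3}
    - {"x":0.8,"y":0,"z":0.22,"ax":0,"ay":0,"az":0,"gripper":0.3}

```text
clock: 16.03
position: [341.8, 210.7, 24.7]
ee_rot: [0.734, -0.668, 0.09, 0.08]
contact_force: [-0.0, 4.1, 4.6]
gripper_width: 29.8
grasp_force: 2.2
```

send_rows:
  targets:
    - {"x":0.8,"y":0,"z":0.22,"ax":0,"ay":0,"az":0,"gripper":0.3}
    - {"x":0.8,"y":0,"z":0.22,"ax":0,"ay":0,"az":0,"gripper":0.3}
    - {"x":0.8,"y":0,"z":0.22,"ax":0,"ay":0,"az":0,"gripper":0.3}
    - {"x":0.8,"y":0,"z":0.22,"ax":0,"ay":0,"az":0,"gripper":0.3}
    - {"x":0.8,"y":0,"z":0.22,"ax":0,"ay":0,"az":0,"gripper":0.3}

```text
clock: 16.45
position: [345.0, 168.1, 23.1]
ee_rot: [0.734, -0.668, 0.09, 0.082]
contact_force: [0.5, 4.1, 3.0]
gripper_width: 30.0
grasp_force: 2.2
```

```bash
python3 - <<'E'
from h import *
i,P=pts('scene');j,Q=pts('wrist');k,R=pts('top')
lying(Q,220,450,-150,200,'wr');lying(R,220,410,-150,190,'top')
save(np.hstack([cv2.resize(i[80:270,90:343],(300,300)),cv2.resize(j,(200,300)),cv2.resize(k[190:340,180:330],(300,300))]),'t5.png')
E
```

```text
wr 88004 [334.7 131.2] [128.9 129.6] 3.1 box [[267.0, 192.0], [274.0, 63.0], [403.0, 70.0], [396.0, 199.0]]
top 1567 [339.6  94.9] [127.1 184. ] 2.9 box [[271.0, 184.0], [281.0, -0.0], [408.0, 6.0], [398.0, 190.0]]
```

View pics/t5.png

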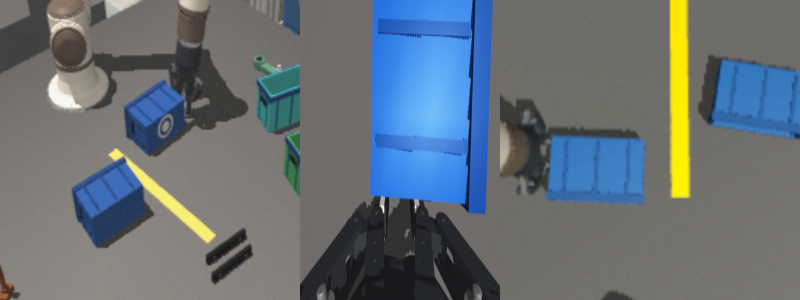

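The crate is sliding squarely with its stamp facing the far side (scene crop (165,125)). In the top crop (595,168) it lies parallel to the line's normal and is clear of the other crate.

send_rows:
  targets:
    - {"x":0.8,"y":0,"z":0.2,"ax":0,"ay":0,"az":0,"gripper":0.3}
    - {"x":0.8,"y":0,"z":0.2,"ax":0,"ay":0,"az":0,"gripper":0.3}
    - {"x":0.8,"y":0,"z":0.2,"ax":0,"ay":0,"az":0,"gripper":0.3}
    - {"x":0.8,"y":0,"z":0.2,"ax":0,"ay":0,"az":0,"gripper":0.3}
    - {"x":0.8,"y":0,"z":0.2,"ax":0,"ay":0,"az":0,"gripper":0.3}

```text
clock: 17.02
position: [348.5, 126.5, 23.0]
ee_rot: [0.734, -0.668, 0.09, 0.083]
contact_force: [0.7, 2.1, -0.0]
gripper_width: 29.6
grasp_force: 0.7
```

send_rows:
  targets:
    - {"x":0.8,"y":0,"z":0.2,"ax":0,"ay":0,"az":0,"gripper":0.3}
    - {"x":0.8,"y":0,"z":0.2,"ax":0,"ay":0,"az":0,"gripper":0.3}
    - {"x":0.8,"y":0,"z":0.2,"ax":0,"ay":0,"az":0,"gripper":0.3}
    - {"x":0.8,"y":0,"z":0.2,"ax":0,"ay":0,"az":0,"gripper":0.3}
    - {"x":0.8,"y":0,"z":0.2,"ax":0,"ay":0,"az":0,"gripper":0.3}

```text
clock: 17.43
position: [352.7, 85.9, 23.1]
ee_rot: [0.734, -0.668, 0.09, 0.082]
contact_force: [-0.6, 2.0, -0.8]
gripper_width: 29.9
grasp_force: 0.7
```

```bash
cat >> h.py <<'E'
def blue(img,P,x0,x1,y0,y1,n):
    h=cv2.cvtColor(img,cv2.COLOR_RGB2HSV); b=(h[...,0]>98)&(h[...,0]<115)&(h[...,1]>150)
    k=b&(P[...,2]>74)&(P[...,2]<92)&(P[...,0]>x0)&(P[...,0]<x1)&(P[...,1]>y0)&(P[...,1]<y1)
    r=cv2.minAreaRect(P[k][:,:2].astype(np.float32)); c=np.array(r[0])
    d=(c[1]-(.0939*c[0]-89.3))*.9956
    print(n,k.sum(),np.round(c,1),np.round(r[1],1),round(r[2],1),'off line',round(d,1))
E
python3 - <<'E'
from h import *
j,Q=pts('wrist');k,R=pts('top')
blue(j,Q,220,420,-150,200,'wr');blue(k,R,220,408,-170,190,'top')
blue(k,R,400,600,-300,-80,'R')
print(arm.read_state()['position'])
E
```

```text
wr 74765 [327.6  28.5] [100.9  94.2] 0.0 off line 86.7
top 1430 [332.2  -2.2] [ 97.3 153.1] 0.0 off line 55.6
R 1404 [ 468.2 -179. ] [155.  100.9] 86.2 off line -133.0
[351.91251313  84.68679906  23.04608771]
```

```bash
cat >> h.py <<'E'
def edges(img,P,x0,x1,y0,y1):
    h=cv2.cvtColor(img,cv2.COLOR_RGB2HSV); b=(h[...,0]>98)&(h[...,0]<115)&(h[...,1]>150)
    k=b&(P[...,2]>74)&(P[...,2]<92)&(P[...,0]>x0)&(P[...,0]<x1)&(P[...,1]>y0)&(P[...,1]<y1)
    q=P[k]; ys=np.arange(q[:,1].min()+8,q[:,1].max()-8,8)
    f=[[y,q[abs(q[:,1]-y)<5,0].max(),q[abs(q[:,1]-y)<5,0].min()] for y in ys]; f=np.array(f)
    print('far/near slope deg',*[round(-np.degrees(np.polyfit(f[:,0],f[:,i],1)[0]),1) for i in(1,2)], 'near,far x',f[:,2].mean().round(),f[:,1].mean().round())
E
python3 - <<'E'
from h import *
k,R=pts('top'); edges(k,R,220,408,-170,190)
Q=np.load('top.npy'); edges(cv2.imread('pics/top2.png')[...,::-1].copy(),Q,380,560,100,310)
save(cv2.resize(k[180:330,180:380],(800,600)),'t6.png')
E
```

```text
far/near slope deg -0.4 0.4 near,far x 285.0 380.0
far/near slope deg 4.6 10.1 near,far x 424.0 521.0
```

View pics/t6.png

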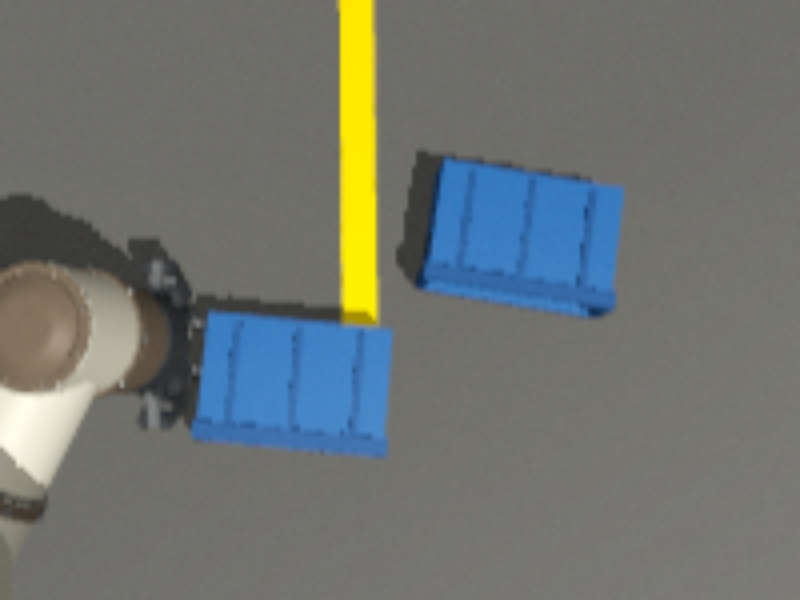

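The crate is at (295,380) in this view and has turned to about 0° yaw, while the line is at 5.4°. I want it rotated about +5° over the remaining 55 mm, so I'll check where the dark slot in the side wall lies before choosing the contact point.

```bash
python3 - <<'E'
from h import *
P=np.load('scene.npy'); i=cv2.imread('pics/scene2.png')
k=(P[...,0]>380)&(P[...,0]<580)&(P[...,1]<-225)&(P[...,1]>-285)&(P[...,2]>8)&(P[...,2]<75)
v=i.max(2); print(np.percentile(v[k],[5,25,50,75]))
d=k&(v<45); q=P[d]; print(d.sum()); 
# crate frame: R centre (468,-179), yaw -3.9deg
t=np.radians(-3.9); e=np.array([np.cos(t),np.sin(t)]);n=np.array([-e[1],e[0]])
for w,m in(('dark',d),('light',k&(v>60))):
    a=(P[m][:,:2]-[468.2,-179.3])@e; b=(P[m][:,:2]-[468.2,-179.3])@n
    print(w,'x',np.percentile(a,[5,50,95]).round(),'y',np.percentile(b,[5,50,95]).round(),'z',np.percentile(P[m][:,2],[5,50,95]).round())
s=arm.read_state(); print(s['joints'])
E
```

```text
[ 81.3  91.   93.  105.5]
2
dark x [-25. -24. -23.] y [-73. -73. -73.] z [31. 34. 37.]
light x [-43.  37.  47.] y [-75. -72. -47.] z [11. 41. 72.]
[ 0.82624743  0.30852207 -0.97420088  0.39439991 -0.48758021 -1.10134127]
```

send_rows:
  targets:
    - {"x":-1.2,"y":0,"z":-0.3,"ax":0,"ay":0,"az":0,"gripper":0.3}
    - {"x":0,"y":0,"z":-0.5,"ax":-7,"ay":0,"az":-4,"gripper":0.2}
    - {"x":0,"y":0,"z":-0.3,"ax":-7,"ay":0,"az":0,"gripper":0.2}
    - {"x":0,"y":0,"z":0,"ax":0,"ay":0,"az":0,"gripper":0.2}

```text
clock: 17.92
position: [358.5, 104.1, 30.0]
ee_rot: [0.735, -0.66, 0.026, 0.154]
contact_force: [1.3, 1.0, 0.6]
gripper_width: 34.6
grasp_force: 0.0
```

```bash
cat >> h.py <<'E'
def axes():
    from scipy.spatial.transform import Rotation as R
    s=arm.read_state(); M=R.from_quat(s['ee_rot']).as_matrix(); print('pos',s['position'].round(1) if hasattr(s['position'],'round') else s['position'],'j',np.round(s['joints'],2)); print(M.round(3).tolist())
    print('fingerline yaw',np.degrees(np.arctan2(-M[1,1],-M[0,1])).round(1))
    xc=np.array([.9956,.0937,0]); yc=np.array([-.0937,.9956,0])
    print('tool comps of: push(-yc)',(M.T@-yc).round(3),' toward robot(-xc)',(M.T@-xc).round(3),' up',M.T[:,2].round(3))
E
python3 - <<'E'
from h import *
axes(); k,R=pts('top'); blue(k,R,220,408,-170,190,'top'); edges(k,R,220,408,-170,190)
E
```

```text
pos [358.5 104.1  30. ] j [ 0.78  0.39 -0.72  0.1  -0.77 -0.76]
[[0.129, -0.978, -0.165], [-0.962, -0.083, -0.261], [0.241, 0.192, -0.951]]
fingerline yaw 4.8
tool comps of: push(-yc) [ 0.97  -0.009  0.244]  toward robot(-xc) [-0.038  0.981  0.188]  up [ 0.241  0.192 -0.951]
top 1426 [332.3  -2.2] [153.4  97.6] 89.9 off line 55.6
far/near slope deg -0.5 0.7 near,far x 285.0 380.0
```

send_rows:
  targets:
    - {"x":-0.1,"y":1.7,"z":0.3,"ax":0,"ay":0,"az":-1,"gripper":0.2}
    - {"x":-0.1,"y":1.7,"z":0.3,"ax":0,"ay":0,"az":0,"gripper":0.2}
    - {"x":0.8,"y":0,"z":0.2,"ax":0,"ay":0,"az":0,"gripper":0.2}
    - {"x":0.6,"y":0,"z":0.15,"ax":0,"ay":0,"az":0,"gripper":0.2}
    - {"x":0.6,"y":0,"z":0.15,"ax":0,"ay":0,"az":0,"gripper":0.2}

```text
clock: 18.38
position: [321.2, 75.4, 30.2]
ee_rot: [0.741, -0.652, 0.026, 0.156]
contact_force: [0.1, 1.9, 0.0]
gripper_width: 34.0
grasp_force: 0.9
```

send_rows:
  targets:
    - {"x":0.7,"y":0,"z":0.18,"ax":0,"ay":0,"az":0,"gripper":0.2}
    - {"x":0.7,"y":0,"z":0.18,"ax":0,"ay":0,"az":0,"gripper":0.2}
    - {"x":0.7,"y":0,"z":0.18,"ax":0,"ay":0,"az":0,"gripper":0.2}
    - {"x":0.7,"y":0,"z":0.18,"ax":0,"ay":0,"az":0,"gripper":0.2}
    - {"x":0,"y":0,"z":0,"ax":0,"ay":0,"az":0,"gripper":0.2}

```text
clock: 18.8
position: [323.4, 45.1, 30.1]
ee_rot: [0.74, -0.653, 0.026, 0.158]
contact_force: [0.2, 0.8, 0.7]
gripper_width: 34.1
grasp_force: 0.0
```

```bash
python3 - <<'E'
from h import *
axes(); k,R=pts('top'); blue(k,R,220,408,-170,190,'top'); edges(k,R,220,408,-170,190)
E
```

```text
pos [323.4  45.1  30.1] j [ 0.74  0.33 -0.86  0.13 -0.7  -0.73]
[[0.146, -0.975, -0.168], [-0.959, -0.097, -0.268], [0.245, 0.2, -0.949]]
fingerline yaw 5.7
tool comps of: push(-yc) [0.968 0.005 0.251]  toward robot(-xc) [-0.055  0.98   0.192]  up [ 0.245  0.2   -0.949]
top 1425 [345.5 -39.1] [ 97.7 153.1] 5.5 off line 17.7
far/near slope deg 5.4 6.1 near,far x 299.0 395.0
```

send_rows:
  targets:
    - {"x":0.6,"y":0,"z":0.15,"ax":0,"ay":0,"az":0,"gripper":0.2}
    - {"x":0.6,"y":0,"z":0.15,"ax":0,"ay":0,"az":0,"gripper":0.2}
    - {"x":0.5,"y":0,"z":0.12,"ax":0,"ay":0,"az":0,"gripper":0.2}
    - {"x":0,"y":0,"z":0,"ax":0,"ay":0,"az":0,"gripper":0.2}
    - {"x":0,"y":0,"z":0,"ax":0,"ay":0,"az":0,"gripper":0.2}

```text
clock: 19.27
position: [325.3, 28.7, 30.3]
ee_rot: [0.741, -0.653, 0.026, 0.158]
contact_force: [-0.6, -0.6, -0.3]
gripper_width: 34.1
grasp_force: 0.0
```

```bash
python3 - <<'E'
from h import *
k,R=pts('top'); blue(k,R,220,412,-170,190,'top'); edges(k,R,220,412,-170,190);blue(k,R,413,600,-300,-80,'R')
E
```

```text
top 1431 [347.9 -55.9] [ 97.7 149.8] 6.0 off line 0.7
far/near slope deg 5.1 5.7 near,far x 301.0 396.0
R 1397 [ 468.  -178.6] [153.4 100.4] 86.1 off line -132.7
```

send_rows:
  targets:
    - {"x":-1.5,"y":0,"z":-0.4,"ax":0,"ay":0,"az":0,"gripper":0.2}
    - {"x":-3,"y":0,"z":-0.8,"ax":0,"ay":0,"az":0,"gripper":0.2}
    - {"x":-3,"y":0,"z":-0.8,"ax":0,"ay":0,"az":0,"gripper":0.2}
    - {"x":-2,"y":0,"z":-3,"ax":0,"ay":0,"az":0,"gripper":0.2}
    - {"x":-1,"y":0,"z":-3.8,"ax":0,"ay":0,"az":0,"gripper":0.2}

```text
clock: 19.73
position: [323.3, 154.1, 87.6]
ee_rot: [0.741, -0.651, 0.026, 0.16]
contact_force: [1.3, 1.0, -0.4]
gripper_width: 34.5
grasp_force: 0.0
```

send_rows:
  targets:
    - {"x":0,"y":-1,"z":-3.8,"ax":0,"ay":0,"az":0,"gripper":0.2}
    - {"x":0,"y":-1,"z":-3.8,"ax":0,"ay":0,"az":0,"gripper":0.2}
    - {"x":0,"y":0,"z":0,"ax":0,"ay":0,"az":0,"gripper":0.2}
    - {"x":0,"y":0,"z":0,"ax":0,"ay":0,"az":0,"gripper":0.2}

```text
clock: 20.07
position: [357.8, 177.1, 157.6]
ee_rot: [0.741, -0.653, 0.026, 0.155]
contact_force: [-1.0, -1.2, -0.7]
gripper_width: 34.3
grasp_force: 0.0
```

```bash
python3 - <<'E'
from h import *
i,P=pts('scene');k,R=pts('top'); blue(k,R,220,412,-170,190,'top'); edges(k,R,220,412,-170,190);blue(k,R,413,600,-300,-80,'R'); blue(i,P,220,412,-170,190,'sc')
save(np.hstack([cv2.resize(i[80:270,90:343],(400,300)),cv2.resize(k[140:290,160:360],(400,300))]),'t7.png')
print(arm.read_state()['position'])
E
```

```text
top 1427 [347.4 -54.5] [ 97.7 152.8] 5.9 off line 2.2
far/near slope deg 5.0 5.8 near,far x 301.0 396.0
R 1396 [ 468.1 -179. ] [154.6 100.7] 86.4 off line -133.0
sc 887 [347.8 -54.2] [102.6 152.6] 7.6 off line 2.4
[355.84614934 174.84675962 155.58001833]
```

View pics/t7.png

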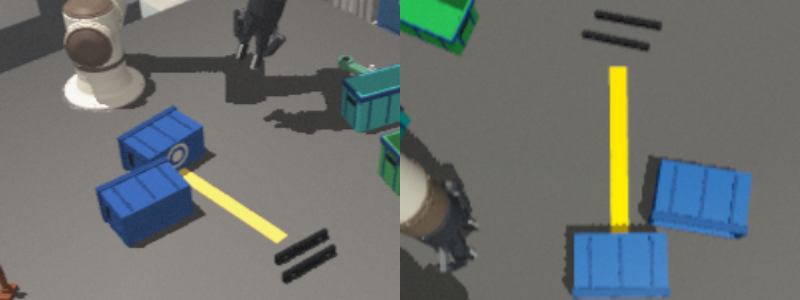

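The stamped crate (top crop (620,262)) sits centred across the line to within about 2 mm and parallel to it. Its stamp faces the far side at (178,155). The other crate is unmoved since tipping, and the gripper is clear.

```bash
python3 -c "
from bench import arm
print(arm.job_done())"
```

```text
the job is handed in; nothing more can be done
None
```

Both crates are tipped onto their robot-side walls, and the stamped one (the left crate) is centred across the dispatch line to within about 2 mm, near the line's robot end. The other crate stayed where it was tipped; the job is handed in at about 20 s, with no verdict returned.

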